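# Put the lock cylinder away in its snap-lid case

### The job

The brass lock cylinder standing in the open jaws of the little vise is finished: lift it out by its two ends, stand it upright on the cork pad and let go of it. Then take it again by its long sides, stand it in its bed between the two blocks inside the wooden case, let go, swing the case's lid over and press it down until it snaps fully shut past its catch. Leave the other things on the shelf where they are.

Things in the scene. Friction and masses are not known exactly. Their poses are not given: they have to be found in the camera images.
- lockcyl: Brass door-lock cylinder, 60 mm long (its y), 33 mm high (z): a round barrel 17 mm across, axis 24.5 mm above the foot, on a flat fin 10 mm wide; dark ring at mid-length, keyhole at each end; 0.2 kg, same both ways round. Origin: centre of the fin's underside. Starts upright, loose in the vise's open jaws, foot 40 mm above the shelf. Stands by itself on its fin.
- vise: Tiny dark cast-iron vise fixed to the shelf left or right of the pad. Origin: under its middle, below the cylinder; y along the jaws, T-handle 70 mm out on -x, anvil 58 mm out on +x. Jaws 48 mm long, 20 mm apart, tops 70 mm above the shelf (3 mm below the cylinder's top): only the cylinder's ends, 6 mm past the jaws, can be gripped; the room beside them is free.
- pad: Square cork pad, 100 x 100 mm, 4 mm thick, fixed to the shelf between vise and case. Origin: centre of its underside.
- case: Wooden case fixed to the shelf, 120 (x) x 115 (y) x 46 mm high, walls and floor 6 mm. Origin: centre of its underside; x points to the hinge side. Inside, two blocks (tops at 36 mm) leave a central bed 68 mm long in y; two ribs along y, 5 mm high and 18 mm apart, take the fin. The cylinder stands there along y, foot at 6 mm; 45 mm free on each side in x for fingers.
- lid (a joint): Lid angle: 0 fully shut, 0.08 ajar on its catch, 1.57 upright, 2.0 leaning back; starts at 1.7 to 1.9. Stiff hinge: it stays where left. Wooden plate 120 x 115 x 8 mm, its free edge with a brass tab 18 mm wide reaching 20 mm below the plate. The sprung ball catch takes about 10 N at the free edge to pass.
- lid_hinge (a point): Point on the lid's hinge axis (along the case's y), mid-width, at the far top edge of the case, 46.5 mm above the shelf, level with the lid's underside; it stays in place and only turns with the lid.
- lid_press (a point): Point on the lid's outer (upper when shut) face, mid-width, 100 mm from the hinge axis and 20 mm from the free edge: a good place to press. 54.5 mm above the shelf when shut.
- file: Bystander: steel file with round wooden handle, 190 mm long overall, lying flat. Origin under it, 10 mm ahead of the handle's front end.
- keyblank: Bystander: half-cut brass lever-lock key blank, 70 mm long, 7 mm thick, lying flat. Origin under its shank.
- tag: Bystander: wooden key rack tag with a hole, 65 x 32 x 6 mm, lying flat. Origin under its centre.
- padlock: Bystander: brass padlock with steel shackle, lying flat, 60 x 40 x 17 mm. Origin under its body.
- tape: Bystander: grey tape measure, 50 x 28 x 50 mm. Origin under its centre.
- cup: Bystander: tin pencil cup, 72 mm across, 100 mm high, with pencils up to 170 mm high. Origin under its centre.
- oil: Bystander: small white oil bottle, 40 mm across, 90 mm high. Origin under its centre.
Mind the look-alikes: they are no part of the job. Leave any pink look-alike of the case alone. Leave any blue look-alike of the lockcyl alone.

How it is judged:
By the outcome, as a careful person would: the job done as asked, in the order asked, and still so for the second after the job is handed in, with the robot touching nothing.
It also fails if it takes over 72 s, if anything falls off the work surface, if the arm or the gripper's body presses on something with over 40 N, if the wrist force passes 120 N, or if a joint passes its speed limit or range.

### The arm

A 6-joint arm with a two-finger parallel gripper is mounted at the origin on the work surface. World frame = base frame: x ahead of the robot, y to its left, z up, the work surface at z = 0. Lengths are in mm, angles in rad, forces in N, time in s.
With the tool pointing down it reaches from about 275 to 725 mm from the base axis. Payload 5.6 kg.
Tool frame: the origin (TCP) lies on the centre line of the jaws, within the pads' length; the fingertips stand 14 mm ahead of it and the grasp point (between the pads) lies 5 mm behind it; z points along the fingers, y is the line along which they close (so a half turn about z gives the same grasp; the last joint's range is limited). The gripper opens to 85 mm and grips with 20 to 120 N. Pads are 22 mm wide; open, the fingers measure 114 mm over their backs; the gripper's body (76 mm by 85 mm) begins 54 mm behind the grasp point. The pads swing forward as they close: fully open they stand 13 mm farther back than shut.
Start: joints at [1.432, 0.255, 0.108, 0, -1.424, -0.285], TCP at [226.148, 501.348, 245.283] pointing down, gripper open.
Joint ranges: [-2.95, 2.95], [-1.21, 1.97], [-1.09, 1.5], [-2.87, 1.71], [-2.94, -0.07], [-3.05, 3.05]. Speed limits (rad/s): [2.57, 2.57, 3.14, 3.14, 3.14, 3.14].

### API

Orientations are given as a unit quaternion [x, y, z, w].
In Python, from workcell import * gives the robot as it stands.
- The arm moves only by the tool send_rows, never from a script. Its argument "deltas" is one flat list of numbers, 7 for each row, row after row: the shift along the world's x, y, z in mm, then the turn, a rotation vector about the world's x, y, z in degrees, then the finger opening in mm, from 0 to 85.4. In form: [x, y, z, ax, ay, az, fingers, x, y, z, ax, ay, az, fingers, ...]. A call has 1 to 12 rows; each row shifts and turns the commanded pose from where the row before left it; what a row does not reach is not made up. A row lasts 1/10 s, in which the tool goes at most 50 mm and 8.59 degrees, less where a joint would pass 70% of its speed; a pose out of reach is approached as far as the arm can. A call with a gripper value outside its range is refused whole. The fingers move at their own pace and stop on an object; the grip force is fixed at half the most. Time passes only in rows, so rows that do not move let the fingers close. It gives the time, the measured TCP pose, the force, the opening and the grip force at its end, in the units of the state.
- read_state(): the state, without advancing time (a new reading comes with each control period).
- grab_frame(name): name is "scene" or "top" or "wrist"; returns (picture, depth): 420x560x3 uint8, red, green, blue; 420x560 float32, mm along the optical axis (not along the pixel's ray), 0 where there is no reading.
- camera_params(name): a dict with "fx", "fy", "cx", "cy" (pixels), "xyz" and "attitude" of the camera in the world. Camera axes: x right, y up, looking along -z (the intrinsics and any distortion apply to the point x, -y, -z); pixel columns grow to the right and rows downward; lengths in mm; the calibration is good to about 2 mm. A picture is of the moment at which its call begins: read the wrist's pose just before it. camera_params takes no time and is no camera call; for the wrist camera it gives the pose at the moment of the call.
- sign_off(): hands the job in; it is judged then, once.
The state is a dict: "clock": time; "qpos": joint angles; "qvel": joint speeds; "joint_efforts": joint torques, N m; "eef_pos": TCP position; "tcp_rot": TCP orientation; "wrist_force": force on the tool from outside, world axes, zero at the start; "moment": the same for the moment, N m; "gripper_width": finger opening in mm; "finger_force": force on a finger pad.
Only numpy, scipy, OpenCV 4.12 (cv2) and the standard library are available. Lean on these libraries where they do the work, as an engineer would, in place of code of your own. Each camera call takes 0.05 s, during which the arm holds its last target. There are 200 camera calls.

## Working session

There is one attempt and no reset: what is moved stays moved. The work goes in short steps, Python scripts to look and compute and a tool call to move; the robot and the scene stay as the last step left them, time stands still between calls to the robot, and variables do not carry over. Pictures are saved under pics/ and viewed, at most 10 in all, crops included, and the job is handed in when it is done.

Besides the shell and the picture viewer there is one more tool, called after ">>>" by a JSON object that holds its "fn" and its "kwargs", one argument or row to a line. send_rows: Moves the arm, as the interface text tells. Its arguments: {"type":"object","properties":{"deltas":{"type":"array","items":{"type":"number"}}},"required":["deltas"]}

```bash
mkdir -p pics; ls
cat > h.py <<'E'
from workcell import *
import numpy as np, cv2
from scipy.spatial.transform import Rotation as R
def cam(n):
    c=camera_params(n); return c
def pts(n,depth,c):
    v,u=np.mgrid[0:420,0:560]
    p=np.stack([(u-c['cx'])/c['fx']*depth,-(v-c['cy'])/c['fy']*depth,-depth],-1)
    return p@R.from_quat(c['attitude']).as_matrix().T+np.array(c['xyz'])
def save(n,img): cv2.imwrite('pics/'+n,img[...,::-1])
E
python3 - <<'E'
from h import *
a={}
for n in ('top','scene'):
    c=cam(n); print(n,c); im,d=grab_frame(n); a[n]=im; np.savez(n+'.npz',im=im,d=d,P=pts(n,d,c)); save(n+'0.png',im)
print(read_state())
E
```

```text
pics
top {'fx': 483.54673364708066, 'fy': 483.54673364708066, 'cx': 277.88742879144075, 'cy': 208.05652320587643, 'xyz': array([ 327.30360863,    9.93889863, 1324.60471006]), 'attitude': array([-0.05052181,  0.04356072,  0.71180953, -0.69919754])}
scene {'fx': 536.4780684531771, 'fy': 536.4780684531771, 'cx': 284.3056197422811, 'cy': 209.2786718698165, 'xyz': array([1246.41194975, -500.5319057 , 1173.88843304]), 'attitude': array([0.29871194, 0.15377893, 0.45359552, 0.82545401])}
{'clock': 0.1, 'qpos': array([ 1.43159679e+00,  2.55676445e-01,  1.07106862e-01, -3.98492990e-04,
       -1.42390987e+00, -2.84615609e-01]), 'qvel': array([ 0.00075192, -0.00033116,  0.00153318,  0.00166298,  0.00046908,
        0.00061206]), 'joint_efforts': array([-2.36739368e-03, -3.87605095e+01,  2.38474292e+01,  5.37791669e+00,
       -3.81060745e-03,  2.87642806e-06]), 'eef_pos': array([225.95798822, 500.96861628, 244.48511757]), 'tcp_rot': array([ 9.77624949e-01, -2.10353778e-01, -1.35421087e-04,  8.53656493e-04]), 'wrist_force': array([0.07039928, 0.02313363, 0.87678899]), 'moment': array([0.04527778, 0.01965759, 0.03188824]), 'finger_force': 0.0, 'gripper_width': 85.5732631315795}
```

View pics/top0.png

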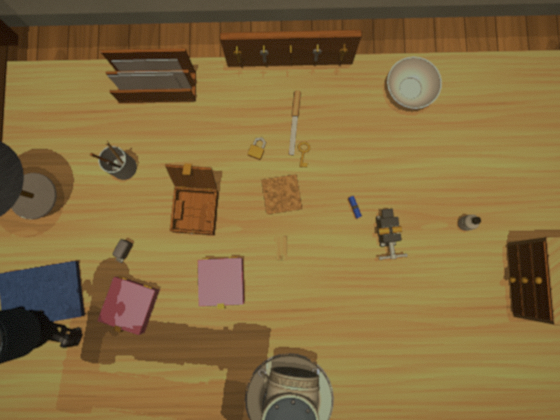

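View pics/scene0.png

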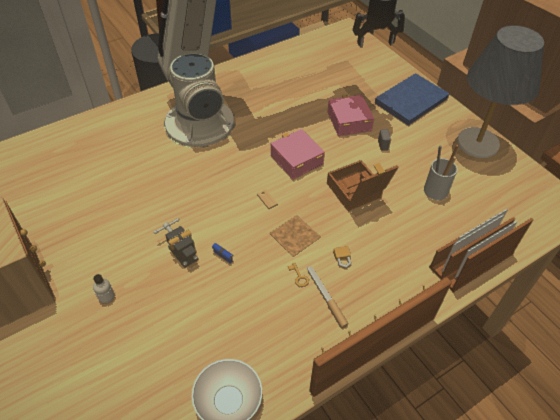

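The top view shows the vise with brass ends at about (389,230), the pad at (282,194), and the open case at (195,210) with its hinge on the far side. Candidates for the cylinder are the brass one in the vise at (389,230), the blue look-alike at (355,207), the padlock at (257,150) and the key blank at (304,152). I choose the one in the vise. Candidates for the case are the wooden one at (195,210) and the pink ones at (220,282) and (129,305). I choose the wooden one.

Run:
```python
from h import *
T=np.load('top.npz');S=np.load('scene.npz')
def crop(im,u0,v0,w,h,k): return cv2.resize(im[v0:v0+h,u0:u0+w],None,fx=k,fy=k,interpolation=cv2.INTER_CUBIC)
a=crop(T['im'],345,190,80,80,5); b=crop(T['im'],155,155,80,80,5)
save('crop1.png',np.hstack([a,b]))
P=T['P'];im=T['im']
def box(n,u0,v0,u1,v1,zlo,zhi):
    p=P[v0:v1,u0:u1].reshape(-1,3); m=(p[:,2]>zlo)&(p[:,2]<zhi); q=p[m]
    r=cv2.minAreaRect(q[:,:2].astype(np.float32)); print(n,len(q),'z',np.percentile(q[:,2],[5,50,95]).round(1),'rect',np.round(cv2.boxPoints(r),1).tolist(),'c',np.round(r[0],1),np.round(r[1],1),round(r[2],1)); return q
print('table z', np.median(P[330:360,300:340,2]), np.median(P[150:170,330:360,2]))
hsv=cv2.cvtColor(im,cv2.COLOR_RGB2HSV)
box('vise hi',370,205,412,250,55,90)
box('vise all',370,200,412,270,15,90)
box('case rim',165,180,222,240,38,52)
box('lid',160,155,222,200,60,200)
# pad by colour
for u,v in [(282,194),(270,185),(250,195),(320,190),(389,231),(399,231),(381,231)]: print(u,v,im[v,u],hsv[v,u],P[v,u].round(1))
```

```text
table z 1.2424304549169847 1.109753714757403
vise hi 602 z [60.3 70.  75.5] rect [[380.79998779296875, -289.6000061035156], [482.1000061035156, -308.5], [493.29998779296875, -248.89999389648438], [391.8999938964844, -230.0]] c [ 437.  -269.2] [ 60.7 103.1] 79.4
vise all 798 z [44.9 68.4 75. ] rect [[355.79998779296875, -238.6999969482422], [360.6000061035156, -313.20001220703125], [491.79998779296875, -304.8999938964844], [487.1000061035156, -230.39999389648438]] c [ 423.8 -271.8] [131.5  74.7] 3.6
case rim 546 z [38.7 46.1 50.6] rect [[428.6000061035156, 197.5], [554.9000244140625, 185.39999389648438], [565.9000244140625, 300.79998779296875], [439.70001220703125, 312.8999938964844]] c [497.3 249.1] [115.9 126.8] 84.5
lid 923 z [ 67.1 125.  173.4] rect [[552.5, 186.1999969482422], [589.2000122070312, 182.3000030517578], [601.2999877929688, 297.29998779296875], [564.5999755859375, 301.20001220703125]] c [576.9 241.7] [115.6  36.9] 84.0
282 194 [140  97  50] [ 16 164 140] [542.9   9.4   6.7]
270 185 [149 103  54] [ 15 163 149] [568.4  42.1   8.5]
250 195 [160 126  69] [ 19 145 160] [ 5.429e+02  9.830e+01 -2.000e-01]
320 190 [160 125  67] [ 19 148 160] [553.8 -96.5  -3.7]
389 231 [121  94  48] [ 19 154 121] [ 429.8 -265.8   72.5]
399 231 [145 106  46] [ 18 174 145] [ 429.1 -290.9   75.7]
381 231 [162 131  49] [ 22 178 162] [ 430.  -244.7   74.9]
```

View pics/crop1.png

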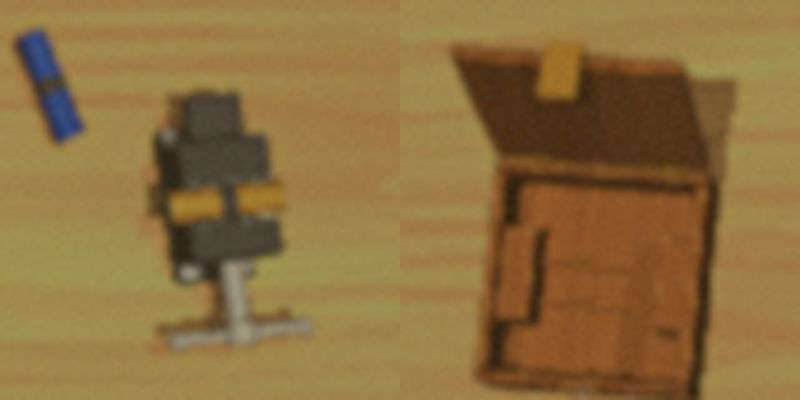

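The close crop shows the brass cylinder with its dark ring lying across the vise jaws (ends at about crop (170–285,200)). The blue one is separate at (48,85). The right half shows the case with its brass tab on the lid and the hinge at the top.

```bash
cat >> h.py <<'E'
def ray(c,u,v,z):
    "cast pixel to plane of height z"
    u=np.atleast_1d(u).astype(float);v=np.atleast_1d(v).astype(float)
    d=np.stack([(u-c['cx'])/c['fx'],-(v-c['cy'])/c['fy'],-np.ones_like(u)],-1)@R.from_quat(c['attitude']).as_matrix().T
    o=np.array(c['xyz']); return (o+d*((z-o[2])/d[:,2])[:,None])[:,:2]
def rect(p):
    r=cv2.minAreaRect(p.astype(np.float32)); b=cv2.boxPoints(r); e=b[1]-b[0]
    a=np.degrees(np.arctan2(e[1],e[0])); a=(a+45)%90-45
    return np.round(r[0],1),np.round(r[1],1),round(a,1)
def toolyaw(q):
    y=R.from_quat(q).apply([0,1,0]); return np.degrees(np.arctan2(y[1],y[0]))
E
python3 - <<'E'
from h import *
T=np.load('top.npz');P=T['P'];im=T['im'];c=cam('top');hsv=cv2.cvtColor(im,cv2.COLOR_RGB2HSV)
q=P[215:245,372:408]; h=hsv[215:245,372:408]
m=(h[...,1]>135)&(h[...,0]>14)&(h[...,0]<26)&(q[...,2]>62)
v,u=np.nonzero(m); xy=ray(c,u+372,v+215,73)
print('cyl',len(u),rect(xy),xy.mean(0))
d=cv2.fitLine(xy.astype(np.float32),cv2.DIST_L2,0,.01,.01).ravel(); print('line',np.degrees(np.arctan2(d[1],d[0])))
# pad: darker than shelf
s=im[170:220,255:310].astype(int); m=(s.sum(-1)<315).astype(np.uint8)
m=cv2.morphologyEx(cv2.morphologyEx(m,cv2.MORPH_OPEN,np.ones((2,2))),cv2.MORPH_CLOSE,np.ones((5,5)))
k=max(cv2.findContours(m,0,2)[0],key=cv2.contourArea).reshape(-1,2); print('pad',rect(ray(c,k[:,0]+255,k[:,1]+170,4)))
# case rim: near side points
p=P[180:240,165:222].reshape(-1,3); p=p[(p[:,2]>40)&(p[:,2]<52)]
l=np.radians(-6);X=p[:,0]*np.cos(l)+p[:,1]*np.sin(l);Y=-p[:,0]*np.sin(l)+p[:,1]*np.cos(l)
print('case xr',np.percentile(X,[0.5,2,98,99.5]),np.percentile(Y,[0.5,2,98,99.5]))
# lid plane fit
p=P[155:200,160:222].reshape(-1,3);p=p[(p[:,2]>70)&(p[:,2]<155)]
n=np.linalg.svd(p-p.mean(0))[2][2]; print('lid normal',n,'tilt',np.degrees(np.arccos(abs(n[2]))),'yaw',np.degrees(np.arctan2(n[1],n[0])),p.mean(0),p[:,2].max())
E
```

```text
cyl 131 (array([ 433.1, -261.4]), array([71.4, 27. ]), np.float32(-7.7)) [ 432.42595785 -267.08898139]
line -85.12461
pad (array([540.4,   8.9]), array([100.3, 102.8]), np.float32(8.6))
case xr [407.58476395 407.99551852 529.34883402 530.93435031] [241.76517007 242.45897504 356.61198598 357.09128358]
lid normal [-0.96594844  0.08460351  0.24451146] tilt 75.8470358275229 yaw 174.99446820229397 [572.65118664 239.81627792 112.70051428] 154.62100911267657
```

>>> {"fn": "send_rows", "kwargs": {
  "deltas": [13,-50,5,0,0,3,85,13,-50,5,0,0,3,85,13,-50,5,0,0,3,85,13,-50,5,0,0,3,85,13,-50,5,0,0,3,85,13,-50,5,0,0,3,85,13,-50,0,0,0,2,85,13,-50,0,0,0,0,85]
}}

```text
clock: 0.9
eef_pos: [326.1, 113.6, 274.3]
tcp_rot: [0.999, -0.036, 0.0, -0.0]
wrist_force: [1.7, -0.2, -0.0]
gripper_width: 85.1
finger_force: 0.0
```

>>> {"fn": "send_rows", "kwargs": {
  "deltas": [13,-50,0,0,0,3,85,13,-50,0,0,0,3,85,13,-50,0,0,0,3,85,13,-50,0,0,0,0,85,13,-50,0,0,0,0,85,13,-50,0,0,0,0,85,13,-50,0,0,0,0,85,13,-20,0,0,0,0,85,0,0,0,0,0,0,85]
}}

```text
clock: 1.8
eef_pos: [427.8, -245.6, 272.4]
tcp_rot: [0.999, 0.039, -0.002, -0.0]
wrist_force: [-0.0, 0.7, -0.7]
gripper_width: 85.1
finger_force: 0.0
```

Run:
```python
from h import *
s=read_state(); print(s['eef_pos'],toolyaw(s['tcp_rot']),s['qpos'])
c=cam('wrist');print(c); im,d=grab_frame('wrist'); np.savez('w1.npz',im=im,d=d,P=pts('wrist',d,c)); save('w1.png',im)
```

```text
[ 427.84071434 -245.57349176  272.4274858 ] -85.50462366025303 [-2.02700344e-01  1.37147646e-01  2.84217915e-02  4.31749106e-05
 -1.46524254e+00  1.85195246e+00]
{'fx': 290.4108949317794, 'fy': 290.4108949317794, 'cx': 282.767699167031, 'cy': 205.71418353149673, 'xyz': array([ 500.32429309, -239.77323749,  401.0225838 ]), 'attitude': array([-0.10720402,  0.0997273 , -0.67118387,  0.72668698])}
```

View pics/w1.png

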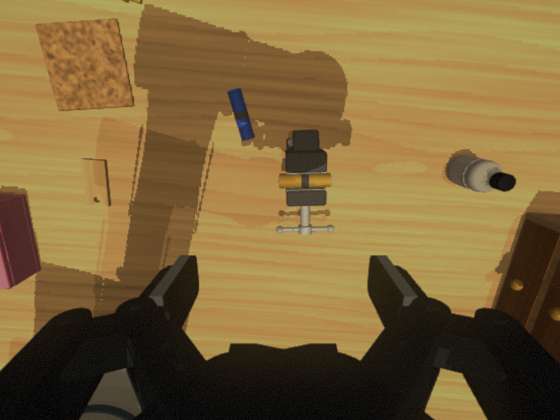

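The wrist view shows the cylinder at (305,181), its ends at u of about 279 and 331, and the fingers below it. The pad is at (88,65).

```bash
cat >> h.py <<'E'
def brass(im,u0,v0,u1,v1,smin=150):
    h=cv2.cvtColor(im,cv2.COLOR_RGB2HSV)[v0:v1,u0:u1]
    return h
E
python3 - <<'E'
from h import *
W=np.load('w1.npz');im=W['im'];P=W['P'];c=cam('wrist')
print(c['xyz'])
q=P[120:220,265:345]
print('table',np.median(P[230:250,210:260,2]))
m=(q[...,2]>66)&(q[...,2]<80); h=cv2.cvtColor(im,cv2.COLOR_RGB2HSV)[120:220,265:345]
print(h[61,20],h[61,60],h[61,40],h[40,40], h[61,5])
b=(h[...,1]>150)&(h[...,0]>12)&(h[...,0]<30)&(q[...,2]>45)
b=cv2.morphologyEx(b.astype(np.uint8),cv2.MORPH_OPEN,np.ones((2,2)))
v,u=np.nonzero(b); print(len(u),u.min()+265,u.max()+265,v.min()+120,v.max()+120)
for z in (73,64.5):
    xy=ray(c,u+265,v+120,z); print(z,rect(xy),xy.mean(0))
print('depth',rect(q[b>0][:,:2]),np.median(q[b>0],0))
j=(q[...,2]>66)&(q[...,2]<76)&(h[...,1]<110); print('jaws',rect(q[j][:,:2]))
k=im[10:120,25:145].astype(int); 
pm=(k.sum(-1)<np.median(k.sum(-1))-0)
E
```

```text
[ 499.80348718 -238.36237966  401.48922595]
table 0.14785210747766087
[ 18 186 177] [ 23 176 180] [19 71 79] [18 87 53] [ 17 146 180]
587 280 331 174 188
73 (array([ 432.2, -269.6]), array([16.1, 59.1]), np.float32(5.8)) [ 432.11128094 -269.51915848]
64.5 (array([ 430.5, -270.4]), array([16.5, 60.6]), np.float32(5.8)) [ 430.35967477 -270.32537251]
depth (array([ 454.5, -276.3]), array([95.5, 71.9]), np.float32(3.1)) [ 432.2751803  -267.5495305    71.87655822]
jaws (array([ 434.6, -274.5]), array([63.5, 51.6]), np.float32(6.3))
```

>>> {"fn": "send_rows", "kwargs": {
  "deltas": [3,-24,-40,0,0,1.3,85,0,0,-45,0,0,0,85,0,0,-45,0,0,0,85,0,0,-10,0,0,0,85,0,0,0,0,0,0,85,0,0,0,0,0,0,85]
}}

```text
clock: 2.45
eef_pos: [432.0, -267.4, 136.7]
tcp_rot: [0.999, 0.053, 0.002, 0.001]
wrist_force: [0.2, 0.7, 0.5]
gripper_width: 84.9
finger_force: 0.0
```

Run:
```python
from h import *
s=read_state(); print(s['eef_pos'],toolyaw(s['tcp_rot']),s['wrist_force'])
c=cam('wrist'); im,d=grab_frame('wrist'); np.savez('w2.npz',im=im,d=d,P=pts('wrist',d,c)); save('w2.png',im)
```

```text
[ 431.99058603 -267.43351554  136.74048297] -83.90494326286156 [0.23486777 0.70167122 0.53367622]
```

View pics/w2.png

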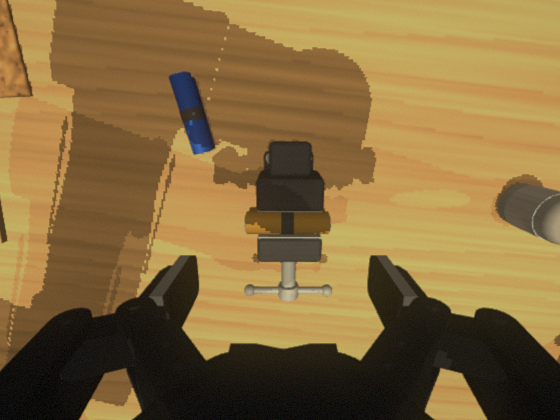

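The wrist view shows the cylinder at (287,222), nearly centred between the fingers at u of about 195 and 372.

Run:
```python
from h import *
W=np.load('w2.npz');im=W['im'];P=W['P'];c=cam('wrist')
h=cv2.cvtColor(im,cv2.COLOR_RGB2HSV)[195:245,235:345];q=P[195:245,235:345]
b=(h[...,1]>140)&(h[...,0]>12)&(h[...,0]<30)&(q[...,2]>52)
b=cv2.morphologyEx(b.astype(np.uint8),cv2.MORPH_OPEN,np.ones((3,3)))
k=max(cv2.findContours(b,0,2)[0],key=cv2.contourArea); v,u=np.nonzero(b); print(u.min()+235,u.max()+235,v.min()+195,v.max()+195)
for z in (73,64.5): xy=ray(c,u+235,v+195,z); print(z,rect(xy))
e=q[b>0]; print(np.median(e,0),np.percentile(e[:,2],[5,95]))
t=read_state();print(t['eef_pos'])
```

```text
246 329 211 233
73 (array([ 435.4, -270.5]), array([16.4, 59. ]), np.float32(6.1))
64.5 (array([ 432.4, -270.9]), array([17.2, 61.6]), np.float32(6.1))
[ 434.53493352 -266.09953231   71.91065879] [67.42590485 73.54144657]
[ 432.24686279 -267.53286988  137.00944641]
```

>>> {"fn": "send_rows", "kwargs": {
  "deltas": [0,-3.3,-25,0,0,0,85,0,0,-25,0,0,0,85,0,0,-20,0,0,0,85,0,0,-9,0,0,0,85,0,0,0,0,0,0,70,0,0,0,0,0,0,40,0,0,0,0,0,0,40,0,0,0,0,0,0,40,0,0,0,0,0,0,40,0,0,0,0,0,0,40]
}}

```text
clock: 3.5
eef_pos: [432.0, -271.0, 57.2]
tcp_rot: [0.999, 0.053, 0.002, 0.001]
wrist_force: [0.5, 1.4, 5.7]
gripper_width: 58.5
finger_force: 65.2
```

>>> {"fn": "send_rows", "kwargs": {
  "deltas": [0,0,15,0,0,0,40,0,0,25,0,0,0,40,0,0,40,0,0,0,40,10,30,15,0,0,0,40,15,40,0,0,0,0,40,15,40,0,0,0,0,40,15,40,0,0,0,0,40,15,40,0,0,0,0,40,15,40,0,0,0,0,40,15,35,0,0,0,0,40,9,15,0,0,0,0,40,0,0,0,0,0,0,40]
}}

```text
clock: 4.7
eef_pos: [540.3, 11.4, 150.1]
tcp_rot: [0.999, 0.054, 0.0, -0.0]
wrist_force: [0.2, -0.4, -1.9]
gripper_width: 58.6
finger_force: 65.0
```

Run:
```python
from h import *
s=read_state(); print(s['eef_pos'],toolyaw(s['tcp_rot']),s['wrist_force'],s['gripper_width'])
c=cam('wrist'); im,d=grab_frame('wrist'); np.savez('w3.npz',im=im,d=d,P=pts('wrist',d,c)); save('w3.png',im)
```

```text
[540.3185296   11.35907895 150.06104491] -83.8377284088195 [ 0.22008878 -0.37806046 -1.89488612] 58.566238965991
```

View pics/w3.png

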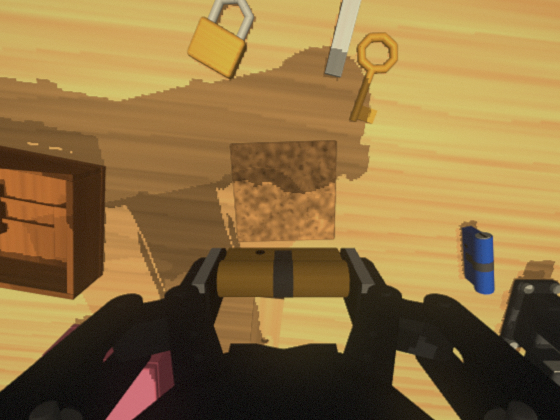

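The cylinder is held level at (283,272), with the pad ahead at (284,191).

Run:
```python
from h import *
W=np.load('w3.npz');c=cam('wrist')
print(ray(c,[231,336,334,235,284],[144,141,239,243,191],4).round(1))
```

```text
[[584.   63.4]
 [597.1 -33.1]
 [499.9 -46.7]
 [484.6  53.8]
 [544.6   9.7]]
```

>>> {"fn": "send_rows", "kwargs": {
  "deltas": [0,0,-35,0,0,0,40,0,0,-35,0,0,0,40,0,0,-30,0,0,0,40,0,0,-15,0,0,0,40,0,0,-5,0,0,0,40,0,0,0,0,0,0,40]
}}

```text
clock: 5.35
eef_pos: [539.1, 8.5, 30.1]
tcp_rot: [0.999, 0.052, -0.0, 0.0]
wrist_force: [-0.1, 0.3, -1.6]
gripper_width: 58.8
finger_force: 65.1
```

Pad centre is consistent. Lowering the last 9 mm gently.

>>> {"fn": "send_rows", "kwargs": {
  "deltas": [1,0,-3,0,0,0,40,0,0,-2.5,0,0,0,40,0,0,-1.5,0,0,0,40,0,0,-1,0,0,0,40,0,0,0,0,0,0,40]
}}

```text
clock: 5.85
eef_pos: [540.5, 9.6, 22.2]
tcp_rot: [0.999, 0.053, 0.0, -0.0]
wrist_force: [-0.0, 0.7, -1.1]
gripper_width: 59.0
finger_force: 65.1
```

>>> {"fn": "send_rows", "kwargs": {
  "deltas": [0,0,-1,0,0,0,40,0,0,0,0,0,0,40]
}}

```text
clock: 6.05
eef_pos: [540.6, 9.6, 21.2]
tcp_rot: [0.999, 0.053, 0.0, 0.0]
wrist_force: [0.0, 0.7, -0.8]
gripper_width: 58.5
finger_force: 65.3
```

>>> {"fn": "send_rows", "kwargs": {
  "deltas": [0,0,-0.6,0,0,0,40,0,0,0,0,0,0,40]
}}

```text
clock: 6.25
eef_pos: [540.7, 9.6, 21.2]
tcp_rot: [0.999, 0.053, 0.0, 0.0]
wrist_force: [-2.3, 1.0, 4.1]
gripper_width: 58.9
finger_force: 65.8
```

Contact made; releasing, then rising.

>>> {"fn": "send_rows", "kwargs": {
  "deltas": [0,0,0,0,0,0,62,0,0,0,0,0,0,70,0,0,0,0,0,0,80,0,0,0,0,0,0,85,0,0,0,0,0,0,85,0,0,20,0,0,0,85,0,0,35,0,0,0,85,0,0,40,0,0,0,85,0,0,10,0,0,0,85,0,0,0,0,0,0,85]
}}

```text
clock: 7.25
eef_pos: [541.8, 9.8, 127.7]
tcp_rot: [0.999, 0.053, 0.002, -0.0]
wrist_force: [-0.6, 0.1, 0.2]
gripper_width: 84.6
finger_force: 0.0
```

Run:
```python
from h import *
s=read_state(); print(s['eef_pos'],toolyaw(s['tcp_rot']),s['gripper_width'],s['qpos'])
c=cam('wrist'); im,d=grab_frame('wrist'); np.savez('w4.npz',im=im,d=d,P=pts('wrist',d,c)); save('w4.png',im)
```

```text
[541.81056841   9.84024298 127.66082987] -83.97799356447645 84.63998791868737 [ 3.07231859e-01  3.01539815e-01 -1.35611529e-01  2.40196292e-04
 -1.12891164e+00  1.36856438e+00]
```

View pics/w4.png

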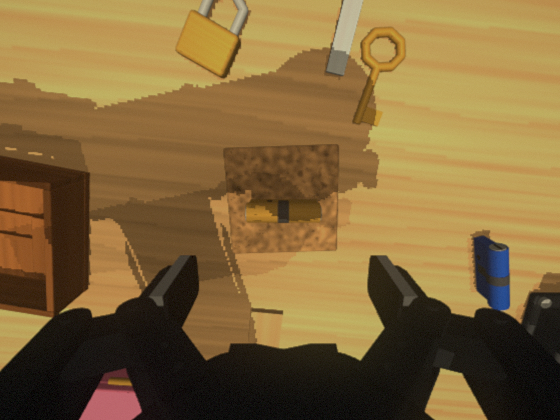

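The cylinder stands on the pad at (283,211), along the finger axis. Measuring it, then turning 90°.

Run:
```python
from h import *
W=np.load('w4.npz');im=W['im'];P=W['P'];c=cam('wrist')
q=P[190:235,235:335]; m=(q[...,2]>22)&(q[...,2]<50); v,u=np.nonzero(m)
print(len(u),u.min()+235,u.max()+235,v.min()+190,v.max()+190,np.percentile(q[m][:,2],[5,50,95]))
for z in (37,28.5): print(z,rect(ray(c,u+235,v+190,z)))
print(rect(q[m][:,:2]))
```

```text
1517 245 321 202 222 [30.00272796 35.84736172 37.60042903]
37 (array([542.6,  10.1]), array([16.5, 60.1]), np.float32(6.1))
28.5 (array([539.9,   9.8]), array([17.2, 62.5]), np.float32(6.1))
(array([541.9,  10.1]), array([16.4, 61. ]), np.float32(6.2))
```

>>> {"fn": "send_rows", "kwargs": {
  "deltas": [0,0,0,0,0,-8,60,0,0,0,0,0,-8,60,0,0,0,0,0,-8,60,0,0,0,0,0,-8,60,0,0,0,0,0,-8,60,0,0,0,0,0,-8,60,0,0,0,0,0,-8,60,0,0,0,0,0,-8,60,0,0,0,0,0,-8,60,0,0,0,0,0,-8,60,0,0,0,0,0,-8,60,0,0,0,0,0,-2,60]
}}

```text
clock: 8.5
eef_pos: [539.3, 9.4, 123.4]
tcp_rot: [0.742, -0.671, -0.001, 0.002]
wrist_force: [-0.4, -0.0, -0.2]
gripper_width: 60.5
finger_force: 0.0
```

Run:
```python
from h import *
s=read_state(); print(s['eef_pos'],toolyaw(s['tcp_rot']),s['gripper_width'],s['qpos'])
c=cam('wrist'); im,d=grab_frame('wrist'); P=pts('wrist',d,c); np.savez('w5.npz',im=im,d=d,P=P); save('w5.png',im)
m=(P[...,2]>22)&(P[...,2]<42)&(abs(P[...,0]-541)<45)&(abs(P[...,1]-10)<45); v,u=np.nonzero(m)
print(len(u),u.min(),u.max(),v.min(),v.max(),np.percentile(P[m][:,2],[5,50,95]))
for z in (37,28.5): print(z,rect(ray(c,u,v,z)))
```

```text
[539.31512162   9.35578508 123.37376752] -174.2502524443025 60.4741508750288 [ 3.07261461e-01  3.05929124e-01 -1.40825802e-01 -6.42229748e-04
 -1.12794286e+00 -2.06632635e-01]
1566 268 289 175 251 [30.44328251 35.84473099 37.61051433]
37 (array([541.5,   8.4]), array([15.9, 62.4]), np.float32(6.1))
28.5 (array([541.3,  11.2]), array([16.6, 64.9]), np.float32(6.1))
```

View pics/w5.png

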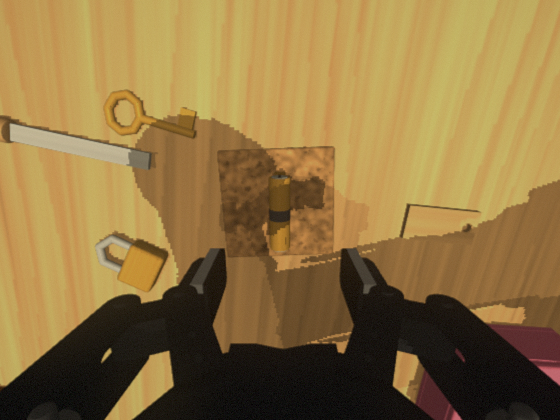

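The view shows the cylinder upright on the pad at (279,213), between the fingers. Descending and gripping the barrel.

>>> {"fn": "send_rows", "kwargs": {
  "deltas": [1.5,0.6,-30,0,0,0,60,0,0,-30,0,0,0,60,0,0,-20,0,0,0,60,0,0,-12,0,0,0,50,0,0,-3,0,0,0,40,0,0,0,0,0,0,30,0,0,0,0,0,0,15,0,0,0,0,0,0,10,0,0,0,0,0,0,10,0,0,0,0,0,0,10]
}}

```text
clock: 9.55
eef_pos: [542.8, 10.3, 31.7]
tcp_rot: [0.743, -0.669, 0.001, -0.001]
wrist_force: [0.5, -0.6, 5.2]
gripper_width: 14.9
finger_force: 58.9
```

Run:
```python
from h import *
s=read_state(); print(s['eef_pos'],toolyaw(s['tcp_rot']),s['gripper_width'],s['finger_force'],s['wrist_force'])
```

```text
[542.81341032  10.25797819  31.65393852] -173.96341392353668 14.886745726063317 58.86430084705353 [ 0.52207453 -0.64328804  5.18763584]
```

>>> {"fn": "send_rows", "kwargs": {
  "deltas": [0,0,15,0,0,0,10,0,0,35,0,0,0,10,-10,0,45,0,0,0,10,-18,20,35,0,0,-2,10,-18,40,0,0,0,-3,10,0,40,0,0,0,-3,10,0,40,0,0,0,-3.5,10,0,40,0,0,0,0,10,0,40,0,0,0,0,10,0,18,0,0,0,0,10,0,0,0,0,0,0,10]
}}

```text
clock: 10.65
eef_pos: [495.4, 250.2, 159.7]
tcp_rot: [-0.673, 0.739, 0.0, -0.001]
wrist_force: [-0.7, -0.3, -2.2]
gripper_width: 14.8
finger_force: 58.9
```

Run:
```python
from h import *
s=read_state(); print(s['eef_pos'],toolyaw(s['tcp_rot']),s['gripper_width'],s['qpos'])
c=cam('wrist'); im,d=grab_frame('wrist'); P=pts('wrist',d,c); np.savez('w6.npz',im=im,d=d,P=P); save('w6.png',im)
```

```text
[495.42697886 250.15713211 159.68362183] 174.6611012739502 14.765164653237969 [ 7.49054531e-01  3.06019818e-01 -4.23490464e-02 -7.29964178e-04
 -1.22355846e+00 -8.41986851e-01]
```

View pics/w6.png

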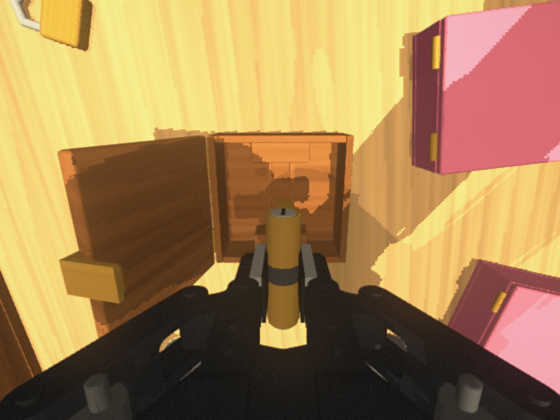

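The held cylinder (283,270) is over the case, whose -y rim is at v of about 137 and u of 209–352. The lid is at left. Measuring the rim and blocks.

Run:
```python
from h import *
W=np.load('w6.npz');P=W['P'];c=cam('wrist')
m=(P[...,2]>41)&(P[...,2]<50)&(np.mgrid[0:420,0:560][0]<262); m[:,:205]=0;m[:,360:]=0
p=P[m];print(len(p),rect(p[:,:2]))
for a in (-4,-5,-6,-7):
    l=np.radians(a);X=p[:,0]*np.cos(l)+p[:,1]*np.sin(l);Y=-p[:,0]*np.sin(l)+p[:,1]*np.cos(l)
    lo=Y<np.percentile(Y,1)+8
    # slope of wall lines
    nx=X<X.min()+6
    print(a,np.percentile(X,[.5,99.5]).round(1),np.percentile(Y,[.5]).round(1), 'yslope',np.polyfit(X[lo],Y[lo],1)[0].round(4),'xslope',np.polyfit(Y[nx],X[nx],1)[0].round(4))
# blocks (z~36) and ray corners
m=(P[...,2]>33)&(P[...,2]<38); m[265:]=0;m[:,215:]&=True; m[:,:215]=0;m[:,350:]=0
print('block',m.sum(),rect(P[m][:,:2]))
print(ray(c,[209,352,216,345],[137,137,260,260],46).round(1))
s=read_state();print(s['eef_pos'])
```

```text
3471 (array([496.9, 246.5]), array([113.7, 122.3]), np.float32(-5.3))
-4 [417.8 539.8] [222.8] yslope -0.0169 xslope 0.0091
-5 [413.2 534.4] [231.9] yslope -0.0024 xslope 0.0023
-6 [407.8 529.4] [239.8] yslope 0.0102 xslope -0.0059
-7 [402.3 524.7] [247.2] yslope 0.024 xslope -0.0143
block 1724 (array([494.9, 244.8]), array([110.1, 111.8]), np.float32(-5.1))
[[548.9 184.7]
 [432.9 195.6]
 [560.7 294.8]
 [442.1 306. ]]
[495.43239477 248.73576075 159.78434456]
```

>>> {"fn": "send_rows", "kwargs": {
  "deltas": [1.2,-1.5,-30,0,0,0,10,0,0,-30,0,0,0,10,0,0,-25,0,0,0,10,0,0,-5,0,0,0,10,0,0,0,0,0,0,10]
}}

```text
clock: 11.2
eef_pos: [497.1, 245.4, 70.3]
tcp_rot: [-0.672, 0.74, -0.0, -0.001]
wrist_force: [-0.1, 0.3, -0.3]
gripper_width: 14.9
finger_force: 58.9
```

Run:
```python
from h import *
s=read_state(); print(s['eef_pos'],toolyaw(s['tcp_rot']))
c=cam('wrist'); im,d=grab_frame('wrist'); P=pts('wrist',d,c); np.savez('w7.npz',im=im,d=d,P=P); save('w7.png',im)
```

```text
[497.07016164 245.40938352  70.2904871 ] 174.4669390243917
```

View pics/w7.png

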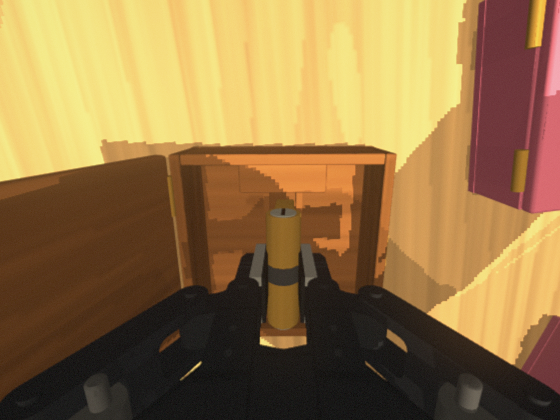

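The cylinder (284,270) is centred on the block (239–327) and the rim. Checking lengthwise clearance numerically.

Run:
```python
from h import *
W=np.load('w7.npz');P=W['P'];c=cam('wrist')
l=np.radians(-5.3)
def f(p): return np.stack([p[:,0]*np.cos(l)+p[:,1]*np.sin(l),-p[:,0]*np.sin(l)+p[:,1]*np.cos(l),p[:,2]],-1)
def st(n,s,lo,hi):
    p=f(P[s].reshape(-1,3)); p=p[(p[:,2]>lo)&(p[:,2]<hi)]; print(n,len(p),np.percentile(p,[1,50,99],axis=0).round(1).tolist())
st('rim -y',np.s_[145:165,200:370],40,52)
st('block',np.s_[160:196,236:330],31,40)
st('cyl top',np.s_[205:260,260:310],68,80)
st('cyl end',np.s_[205:220,275:295],55,80)
st('+x wall',np.s_[170:260,170:210],42,50)
st('-x wall',np.s_[170:260,365:400],42,50)
s=read_state(); print(f(s['eef_pos'][None]))
```

```text
rim -y 2120 [[426.7, 234.5, 40.6], [470.2, 237.1, 46.0], [514.2, 240.5, 47.5]]
block 2365 [[447.3, 242.2, 34.7], [471.8, 249.7, 36.2], [496.0, 257.6, 37.6]]
cyl top 1819 [[459.7, 258.9, 68.3], [471.3, 270.2, 74.5], [481.6, 281.3, 77.5]]
cyl end 294 [[466.1, 258.5, 55.6], [470.8, 259.5, 70.2], [475.3, 261.0, 76.1]]
+x wall 1363 [[525.3, 243.6, 42.3], [528.4, 267.3, 46.2], [532.7, 295.0, 49.7]]
-x wall 1158 [[411.5, 243.9, 42.3], [415.5, 268.4, 45.9], [418.0, 295.6, 47.5]]
[[472.96552883 291.10288861  71.52309374]]
```

>>> {"fn": "send_rows", "kwargs": {
  "deltas": [1,2,0,0,0,0,10,0,0,-15,0,0,0,10,0,0,-12,0,0,0,10,0,0,-5,0,0,0,10,0,0,0,0,0,0,10]
}}

```text
clock: 11.75
eef_pos: [497.9, 248.4, 38.1]
tcp_rot: [-0.672, 0.74, -0.0, -0.001]
wrist_force: [-0.6, -0.5, -1.8]
gripper_width: 14.6
finger_force: 58.9
```

>>> {"fn": "send_rows", "kwargs": {
  "deltas": [0,0,-2,0,0,0,10,0,0,-1.5,0,0,0,10,0,0,0,0,0,0,10]
}}

```text
clock: 12.05
eef_pos: [498.3, 248.7, 35.2]
tcp_rot: [-0.673, 0.74, -0.0, 0.0]
wrist_force: [0.2, 0.7, -1.7]
gripper_width: 14.9
finger_force: 58.9
```

>>> {"fn": "send_rows", "kwargs": {
  "deltas": [0,0,-1,0,0,0,10,0,0,0,0,0,0,10]
}}

```text
clock: 12.25
eef_pos: [498.2, 248.6, 34.1]
tcp_rot: [-0.672, 0.74, -0.0, 0.0]
wrist_force: [-0.8, -0.5, -2.1]
gripper_width: 14.7
finger_force: 58.9
```

>>> {"fn": "send_rows", "kwargs": {
  "deltas": [0,0,-1,0,0,0,10,0,0,0,0,0,0,10]
}}

```text
clock: 12.45
eef_pos: [498.4, 248.7, 33.7]
tcp_rot: [-0.673, 0.74, -0.0, 0.0]
wrist_force: [-2.1, -0.6, 2.9]
gripper_width: 15.0
finger_force: 59.4
```

The foot is on the bed floor. Releasing and rising clear of the lid.

>>> {"fn": "send_rows", "kwargs": {
  "deltas": [0,0,0,0,0,0,20,0,0,0,0,0,0,32,0,0,0,0,0,0,42,0,0,0,0,0,0,42,0,0,20,0,0,0,42,0,0,40,0,0,0,42,0,0,40,0,0,0,42,0,0,40,0,0,0,42,0,0,40,0,0,0,20,0,0,5,0,0,8,0,0,0,0,0,0,8,0,0,0,0,0,0,8,0]
}}

```text
clock: 13.65
eef_pos: [498.3, 248.7, 218.5]
tcp_rot: [0.813, -0.582, -0.0, -0.001]
wrist_force: [-0.2, -0.4, 0.1]
gripper_width: 0.5
finger_force: 0.0
```

Run:
```python
from h import *
s=read_state(); print(s['eef_pos'],toolyaw(s['tcp_rot']),s['qpos'])
c=cam('wrist'); im,d=grab_frame('wrist'); P=pts('wrist',d,c)
l=np.radians(-5.3); X=P[...,0]*np.cos(l)+P[...,1]*np.sin(l);Y=-P[...,0]*np.sin(l)+P[...,1]*np.cos(l)
h=cv2.cvtColor(im,cv2.COLOR_RGB2HSV)
m=(abs(X-472)<14)&(abs(Y-291.5)<32)&(P[...,2]>20)&(P[...,2]<60)
m2=m&(P[...,2]>33)
print(m.sum(),np.percentile(P[m][:,2],[5,50,95,99]),[np.percentile(a[m2],[1,50,99]).round(1) for a in (X,Y)], np.median(h[m2],0))
m=(X>480)&(X<600)&(P[...,2]>60)&(P[...,2]<185)&(abs(Y-291)<50); p=np.stack([X[m],Y[m],P[m][:,2]],-1)
n=np.linalg.svd(p-p.mean(0),full_matrices=False)[2][2]; print('lid n',len(p),n,p.mean(0),p.max(0))
```

```text
[498.27041114 248.7464904  218.5260439 ] -161.15683198498252 [ 7.43808119e-01  2.77214139e-01  7.02471495e-02 -2.19922981e-04
 -1.36280426e+00 -4.14887233e-01]
839 [32.57959771 37.69478297 39.6369407  40.23562279] [array([464.1, 472.4, 479.8]), array([262.9, 291.3, 322.5])] [ 18. 185. 123.]
lid n 9330 [-0.97527261 -0.00815068  0.22085492] [552.81660229 287.10884208 133.13687964] [571.62423155 340.98293634 177.64306053]
```

The cylinder is in its bed, upright with its top at about 39 mm and centred. The lid is at about 1.79 rad. Going over and behind it.

>>> {"fn": "send_rows", "kwargs": {
  "deltas": [16.4,-1.8,0,0,0,8.3,0,16.4,-1.8,0,0,0,8.3,0,16.4,-1.8,0,0,0,8.3,0,16.4,-1.8,0,0,0,8.3,0,16.4,-1.8,0,0,0,8.3,0,16.4,-1.8,0,0,0,8.3,0,16.4,-1.8,0,0,0,8.3,0,16.4,-1.8,0,0,0,8.3,0,0,0,0,0,0,0,0]
}}

```text
clock: 14.6
eef_pos: [630.6, 233.7, 216.7]
tcp_rot: [0.999, -0.045, -0.001, 0.001]
wrist_force: [0.5, -0.1, 0.1]
gripper_width: -0.3
finger_force: 0.0
```

Run:
```python
from h import *
s=read_state(); print(s['eef_pos'],toolyaw(s['tcp_rot']),s['qpos'].round(2),s['wrist_force'])
```

```text
[630.61292556 233.69668015 216.65036348] -95.1262103298147 [ 0.59  0.51  0.42  0.   -1.48  0.89] [ 0.50032652 -0.07764265  0.0759431 ]
```

>>> {"fn": "send_rows", "kwargs": {
  "deltas": [0,0,-25,0,0,0,0,0,0,-25,0,0,0,0,0,0,-16,0,0,0,0,-15,1.4,0,0,0,0,0,-15,1.4,0,0,0,0,0,-12,1.1,0,0,0,0,0,-12,1.1,0,0,0,0,0,-10,0.9,0,0,0,0,0,-10,0.9,0,0,0,0,0,0,0,0,0,0,0,0]
}}

```text
clock: 15.6
eef_pos: [554.1, 241.2, 152.2]
tcp_rot: [0.999, -0.045, -0.0, -0.0]
wrist_force: [-0.2, 0.4, -0.6]
gripper_width: -0.1
finger_force: 0.0
```

```bash
cat > lid.py <<'E'
from h import *
s=read_state(); e=s['eef_pos']; l=np.radians(-5.3)
print('rel',e[0]*np.cos(l)+e[1]*np.sin(l)-532,-e[0]*np.sin(l)+e[1]*np.cos(l)-291.5,e[2],'yaw',toolyaw(s['tcp_rot']),s['wrist_force'].round(1))
c=cam('scene'); im,d=grab_frame('scene'); P=pts('scene',d,c)
X=P[...,0]*np.cos(l)+P[...,1]*np.sin(l)-532;Y=-P[...,0]*np.sin(l)+P[...,1]*np.cos(l)-291.5
m=(X>-140)&(X<60)&(abs(abs(Y)-42)<12)&(P[...,2]>52)&(P[...,2]<185)
x,z=X[m],P[m][:,2]-46.5
if m.sum()>20:
    print(m.sum(),'lid deg',np.percentile(np.degrees(np.arctan2(z,-x)),[10,50,90]).round(1),'z',np.percentile(z+46.5,[5,50,95]).round(1))
else: print('few',m.sum())
E
python3 lid.py
```

```text
rel -2.5419829651698365 -0.13203912383630723 152.19469384088848 yaw -95.11749656507565 [-0.2  0.4 -0.6]
479 lid deg [ 80.   83.6 101.4] z [ 59.3 108.2 160.6]
```

The lid follows at about 80°. Continuing the arc.

>>> {"fn": "send_rows", "kwargs": {
  "deltas": [-13.5,1.2,-2,0,0,0,0,-13.5,1.2,-3,0,0,0,0,-10.5,1,-6,0,0,0,0,-10.5,1,-7.5,0,0,0,0,-8.5,0.8,-9,0,0,0,0,-8.5,0.8,-9.5,0,0,0,0,-6,0.5,-11,0,0,0,0,-6,0.5,-11,0,0,0,0,0,0,0,0,0,0,0]
}}

```text
clock: 16.55
eef_pos: [477.3, 247.4, 91.6]
tcp_rot: [0.999, -0.045, -0.001, 0.001]
wrist_force: [0.7, -0.2, -0.5]
gripper_width: 0.2
finger_force: 0.0
```

```bash
python3 lid.py
```

```text
rel -79.6342349151983 -1.054221225940978 91.57531284331179 yaw -95.12143944395079 [ 0.7 -0.2 -0.5]
743 lid deg [17.8 26.  59.4] z [ 55.4  71.7 173.9]
```

>>> {"fn": "send_rows", "kwargs": {
  "deltas": [-6,0.5,-7,0,0,0,0,-6,0.5,-6,0,0,0,0,-2,0.5,-3,0,0,0,0,0,0,-2,0,0,0,0,0,0,0,0,0,0,0]
}}

```text
clock: 17.1
eef_pos: [464.0, 249.5, 75.1]
tcp_rot: [0.999, -0.044, -0.0, 0.0]
wrist_force: [0.6, -0.0, -0.7]
gripper_width: -0.1
finger_force: 0.2
```

>>> {"fn": "send_rows", "kwargs": {
  "deltas": [0,0,-2,0,0,0,0,0,0,-1.5,0,0,0,0,0,0,0,0,0,0,0]
}}

```text
clock: 17.4
eef_pos: [464.1, 249.6, 72.3]
tcp_rot: [0.999, -0.044, -0.0, -0.0]
wrist_force: [-2.4, -0.7, 3.4]
gripper_width: 0.2
finger_force: 1.8
```

>>> {"fn": "send_rows", "kwargs": {
  "deltas": [0,0,-2,0,0,0,0,0,0,-1,0,0,0,0,0,0,0,0,0,0,0]
}}

```text
clock: 17.7
eef_pos: [464.5, 249.6, 68.5]
tcp_rot: [0.999, -0.044, 0.0, -0.0]
wrist_force: [-0.8, 0.2, 0.8]
gripper_width: -0.0
finger_force: 0.4
```

>>> {"fn": "send_rows", "kwargs": {
  "deltas": [0,0,-1,0,0,0,0,0,0,-1,0,0,0,0,0,0,0,0,0,0,0]
}}

```text
clock: 18.0
eef_pos: [464.6, 249.7, 68.2]
tcp_rot: [0.999, -0.044, 0.0, -0.0]
wrist_force: [-6.6, -1.3, 13.6]
gripper_width: -0.3
finger_force: 7.1
```

>>> {"fn": "send_rows", "kwargs": {
  "deltas": [0,0,-1,0,0,0,0,0,0,0,0,0,0,0,0,0,4,0,0,0,0,0,0,20,0,0,0,0,0,0,40,0,0,0,0,0,0,40,0,0,0,0,0,0,30,0,0,0,0,0,0,0,0,0,0,0]
}}

```text
clock: 18.8
eef_pos: [466.9, 250.8, 204.4]
tcp_rot: [0.999, -0.044, 0.004, -0.003]
wrist_force: [-0.3, -0.3, 0.3]
gripper_width: 0.4
finger_force: 0.0
```

Run:
```python
from h import *
l=np.radians(-5.3)
for n in ('wrist','scene','top'):
    c=cam(n); im,d=grab_frame(n); P=pts(n,d,c)
    X=P[...,0]*np.cos(l)+P[...,1]*np.sin(l)-472;Y=-P[...,0]*np.sin(l)+P[...,1]*np.cos(l)-291.5
    m=(abs(X)<50)&(abs(Y)<48)&(P[...,2]>30)&(P[...,2]<90)
    if m.sum()>50: k=np.polyfit(X[m],P[m][:,2],1); print(n,m.sum(),'slope',k[0].round(4),'z at centre',k[1].round(1))
s=read_state(); print(s['eef_pos'],s['wrist_force'],s['clock'])
```

```text
wrist 10371 slope 0.0004 z at centre 54.6
scene 881 slope 0.0044 z at centre 54.7
top 899 slope -0.0043 z at centre 55.9
[464.14047356 249.35301956 198.68052548] [-1.32568088  0.14959746 -0.28201901] 18.95
```

The lid is flat at 54.6 mm with slope of about 0, so it is fully shut. Handing in.

```bash
python3 -c "
from workcell import *
print(sign_off())"
```

```text
the job is handed in; nothing more can be done
None
```

The job is done and handed in after about 19 s of the 72 s allowed: the cylinder was lifted from the vise by its ends, stood on the pad, re-gripped by its sides and set in its bed, and the lid was pressed fully shut past its catch, with the robot clear.

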